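Set the stock terminal's screen to 20 degrees and check that it holds

TASK

The touch screen on the picking bench has been left lying too far back. Bring it up until, let go, it stands by itself leaning 20 degrees back from upright; then press the middle of the glass lightly from the front, as a user would, to check that it holds, and leave it standing at 20 degrees. Handle the screen gently and do not disturb the bin, the carton or the tape roll beside it.

Things in the scene. Friction and masses are not known exactly. Their poses are not given: they have to be found in the camera images.
- stand: steel stand bolted to the bench: base plate 170 x 200 x 8 mm, a 50 mm wide post, the hinge on top. Origin: on the bench straight below the hinge axis. x points away from the user's side (the upright screen's glass looks along -x), y along the hinge, z up. Carries the screen; it does not move.
- hinge_axis (a point): middle of the hinge axis, 130 mm above the bench, along the stand's y. Stiff friction hinge: some 4 to 14 N at the top edge to move it; it stays where it is left, from 8 degrees forward of upright to 68 degrees back. The mount is springy: while pushed, the screen bends along by several degrees (5 to 12), and springs back by as much when let go.
- glass_mid (a point): centre of the glass, on the front of the black screen (250 mm wide, 170 high, 20 thick, about 0.7 kg). Its axes turn with the screen: x from front to back, y along the width, z up the screen. Lean = angle of z from vertical, 37 to 54 degrees back at the start. In these axes the hinge axis lies at x = +34 mm, z = -40 mm; top edge at z = +85 mm, back face at x = +20 mm.
- top_edge (a point): middle of the rear corner of the screen's top edge (20 mm behind the glass, 125 mm up the screen from the hinge axis, 14 mm in front of it). Axes as glass_mid. There is free air behind the upper part of the screen.
- bin: blue stock bin with screws, 160 x 100 x 75 mm, standing loose beside the screen; origin under its centre. Not to be disturbed.
- carton: closed cardboard carton, 110 x 70 x 55 mm, standing loose beside the screen; origin under its centre. Not to be disturbed.
- tape: roll of brown tape lying flat, 110 mm across, 48 mm high, loose; origin under its centre. Not to be disturbed.

How it is judged:
By the outcome, as a careful person would: the job done as asked, in the order asked, and still so for the second after the job is handed in, with the robot touching nothing.
It also fails if it takes over 61 s, if anything falls off the work surface, if the arm or the gripper's body presses on something with over 40 N, if the wrist force passes 120 N, or if a joint passes its speed limit or range.

ROBOT

A 6-joint arm with a two-finger parallel gripper is mounted at the origin on the work surface. World frame = base frame: x ahead of the robot, y to its left, z up, the work surface at z = 0. Lengths are in m, angles in rad, forces in N, time in s.
With the tool pointing down it reaches from about 0.25 to 0.8 m from the base axis. Payload 8.5 kg.
Tool frame: the origin (TCP) lies at the very end of the fingers, on their centre line; the grasp point (between the pads) lies 19 mm behind it (robot.tcp_to_grasp is the distance from the TCP to the grasp point, in m); z points along the fingers, y is the line along which they close (so a half turn about z gives the same grasp; the last joint's range is limited). The gripper opens to 85 mm and grips with 20 to 120 N. Pads are 22 mm wide; open, the fingers measure 114 mm over their backs; the gripper's body (76 mm by 85 mm) begins 54 mm behind the grasp point. The pads swing forward as they close: fully open they stand 13 mm farther back than shut.
Start: joints at [-1.118, 0.238, -0.013, 1.319, 0, 1.571], TCP at [0.23, -0.472, 0.208] pointing down, gripper open.
Joint ranges: [-2.66, 2.66], [-1.03, 1.9], [-1.14, 1.46], [-1.82, 2.27], [-1.45, 1.34], [-3.14, 3.14]. Speed limits (rad/s): [2.22, 2.22, 2.79, 3.14, 3.14, 3.14].

INTERFACE

Orientations are given as a unit quaternion [w, x, y, z].
In Python, from station import robot gives the robot as it stands.
- The arm moves only by the tool step_arm, never from a script. Its argument "commands" is one flat list of numbers, 6 for each row, row after row: the shift along the tool's x, y, z in m, then the turn, a rotation vector about the tool's x, y, z in degrees. A call has 1 to 8 rows; each row is the pose to reach, as a shift and turn from the pose commanded when the call began, along the tool's axes at that moment; what a row does not reach only later rows make up. A row lasts 1/10 s, in which the tool goes at most 50 mm and 8.59 degrees, less where a joint would pass 70% of its speed; a pose out of reach is approached as far as the arm can. A call with a gripper value outside its range is refused whole. "grip" is the opening, from 0 (shut) to 1 (fully open), set as the call begins (left out, the last holds). The fingers move at their own pace and stop on an object; the grip force is fixed at half the most. Time passes only in rows, so rows that repeat a pose let the fingers close. It gives the time, the measured TCP pose, the force, the opening and the grip force at its end, in the units of the state.
- robot.read_state(): the state, without advancing time (a new reading comes with each control period).
- robot.grab_frame(name): name is "side" or "top" or "wrist"; returns the picture (480x640x3 uint8, red, green, blue); there is no depth.
- robot.camera_info(name): a dict with "K" (3x3 intrinsics, pixels), "cam_to_world" (4x4, takes a point from camera to world coordinates). Camera axes: x right, y down, z forward; pixel columns grow to the right and rows downward; lengths in m; the calibration is good to about 2 mm. A picture is of the moment at which its call begins: read the wrist's pose just before it. camera_info takes no time and is no camera call; for the wrist camera it gives the pose at the moment of the call.
- robot.job_done(): hands the job in; it is judged then, once.
The state is a dict: "time": time; "joints": joint angles; "joint_vel": joint speeds; "joint_efforts": joint torques, N m; "eef_pos": TCP position; "tcp_rot": TCP orientation; "force": force on the tool from outside, world axes, zero at the start; "torque": the same for the moment, N m; "finger_gap": finger opening in m; "finger_force": force on a finger pad.
Only numpy, scipy, OpenCV 4.12 (cv2) and the standard library are available. Lean on these libraries where they do the work, as an engineer would, in place of code of your own. Each camera call takes 0.05 s, during which the arm holds its last target. There are 200 camera calls.

## Working session

There is one attempt and no reset: what is moved stays moved. The work goes in short steps, Python scripts to look and compute and a tool call to move; the robot and the scene stay as the last step left them, time stands still between calls to the robot, and variables do not carry over. Pictures are saved under pics/ and viewed, at most 10 in all, crops included, and the job is handed in when it is done.

Besides the shell and the picture viewer there is one more tool, called as a command line: name --argument value ..., lists and objects as JSON in quotes. step_arm: Moves the arm, as the interface text tells. Its arguments: {"type":"object","properties":{"commands":{"type":"array","items":{"type":"number"}},"grip":{"type":"number"}},"required":["commands"]}

```bash
ls; mkdir -p pics; python3 - <<'E'
from station import robot
import cv2, numpy as np
s=robot.read_state(); print(s['time'],s['eef_pos'],s['tcp_rot'],s['force'])
for n in ["side","top"]:
    im=robot.grab_frame(n); cv2.imwrite(f"pics/{n}0.png",im[:,:,::-1])
    c=robot.camera_info(n); print(n,np.round(c['K'],1).tolist(),np.round(c['cam_to_world'],3).tolist())
E
```

```text
pics
0.0 [ 0.22949987 -0.47167624  0.20698467] [-7.00584498e-04  9.74482554e-01  2.24462122e-01 -1.26989715e-04] [0.57250913 0.55423783 0.90262576]
side [[581.6, 0.0, 329.4], [0.0, 581.6, 233.4], [0.0, 0.0, 1.0]] [[-0.755, 0.446, -0.481, 1.073], [0.656, 0.51, -0.557, 0.607], [-0.003, -0.736, -0.677, 0.905], [0.0, 0.0, 0.0, 1.0]]
top [[475.7, 0.0, 323.5], [0.0, 475.7, 239.4], [0.0, 0.0, 1.0]] [[0.022, -0.993, 0.114, 0.418], [-1.0, -0.021, 0.012, 0.006], [-0.009, -0.114, -0.993, 1.267], [0.0, 0.0, 0.0, 1.0]]
```

View pics/side0.png

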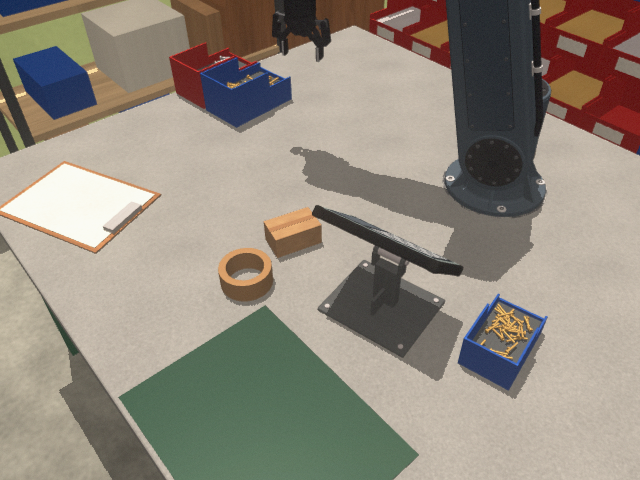

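View pics/top0.png

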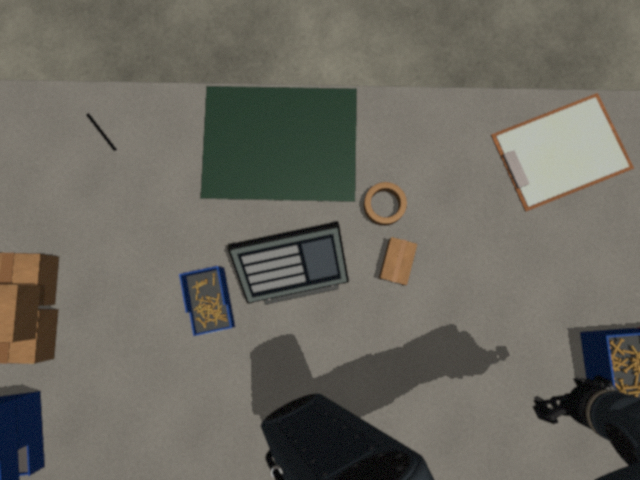

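Side view: the screen is seen nearly edge-on from behind, with its top edge from about (315,208) to (460,270) and the base plate around (380,305). The bin is on its +y side, and the carton and tape are on its -y side. Top view: the glass quad is about (228,245), (338,223), (348,283), (248,302), and the upper (far) side is the top edge. I'll zoom in for the corners.

```bash
python3 - <<'E'
import cv2,numpy as np
a=cv2.imread("pics/side0.png")[190:360,300:480]; b=cv2.imread("pics/top0.png")[210:320,215:365]
a=cv2.resize(a,None,fx=3.3,fy=3.3,interpolation=cv2.INTER_CUBIC)
b=cv2.resize(b,None,fx=5,fy=5,interpolation=cv2.INTER_CUBIC)
a=np.clip(a*1.6,0,255)
cv2.imwrite("pics/sidez.png",a); cv2.imwrite("pics/topz.png",np.clip(b*1.5,0,255))
E
```

```text
[ WARN:0@0.028] global loadsave.cpp:1063 imwrite_ Unsupported depth image for selected encoder is fallbacked to CV_8U.
```

View pics/sidez.png

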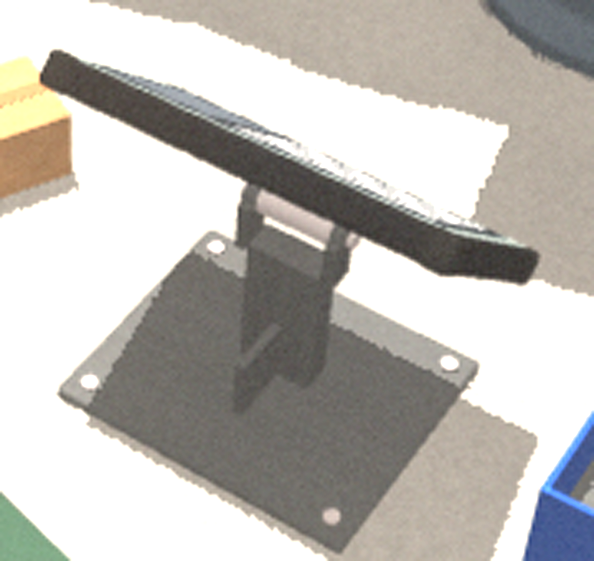

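View pics/topz.png

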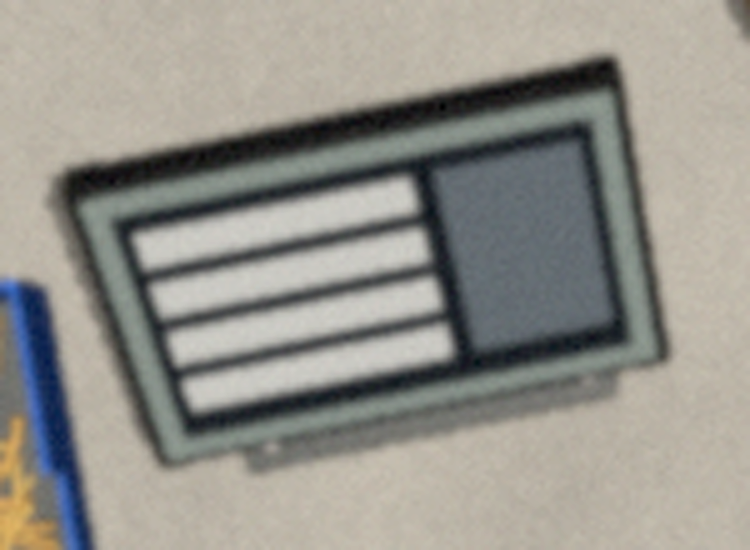

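The zooms show these corners clearly (zoomed pixels):
- **Side:** rear top corners at (42,82) and (440,272), bottom front +y corner at (537,258), plate corners at (60,395), (342,548), (478,368) and (208,232), hinge barrel from (258,200) to (352,237).
- **Top:** rear top corners at (68,180) and (612,60), glass bottom corners at (168,465) and (665,357).

```bash
cat > h.py <<'E'
import numpy as np
from station import robot
C={n:robot.camera_info(n) for n in("side","top")}
def sz(u,v): return ((u+.5)/3.3-.5+300,(v+.5)/3.3-.5+190)
def tz(u,v): return ((u+.5)/5-.5+215,(v+.5)/5-.5+210)
def ray(n,p,c=None):
    c=c or C[n]; d=np.linalg.solve(c['K'],[p[0],p[1],1]); M=c['cam_to_world']; d=M[:3,:3]@d
    return M[:3,3],d/np.linalg.norm(d)
def plane(n,p,z):
    o,d=ray(n,p); return o+d*(z-o[2])/d[2]
def tri(pt,ps):
    o1,d1=ray("top",pt);o2,d2=ray("side",ps)
    t=np.linalg.lstsq(np.c_[d1,-d2],o2-o1,rcond=None)[0]
    a,b=o1+t[0]*d1,o2+t[1]*d2
    return (a+b)/2,np.linalg.norm(a-b)
E
python3 - <<'E'
from h import *
np.set_printoptions(precision=4,suppress=True)
P={}
for k,t,s in [("rt+",(68,180),(440,272)),("rt-",(612,60),(42,82)),("ft+",(78,203),(462,235)),("ft-",(620,90),(52,52)),("fb+",(168,465),(537,258))]:
    P[k],e=tri(tz(*t),sz(*s)); print(k,P[k],round(e,4))
print("width",np.linalg.norm(P["rt+"]-P["rt-"]),"height",np.linalg.norm(P["ft+"]-P["fb+"]))
d=P["rt+"]-P["rt-"]; print("yaw deg",np.degrees(np.arctan2(-d[0],d[1])))
pl=[plane("side",sz(*p),.008) for p in[(60,395),(342,548),(478,368),(208,232)]]
for p in pl: print("plate",p)
for i in range(4):
    e=pl[(i+1)%4]-pl[i]; print(np.linalg.norm(e),np.degrees(np.arctan2(e[1],e[0])))
print("centre",np.mean(pl,0))
print("hinge",plane("side",sz(258,200),.13),plane("side",sz(352,237),.13))
m=(P["rt+"]+P["rt-"])/2; z=m[2]-.13
r=np.hypot(.125,.014); print("topmid",m,"lean from z",np.degrees(np.arccos(z/r)+np.arctan2(.014,.125)))
E
```

```text
rt+ [0.5209 0.2273 0.2219] 0.0043
rt- [ 0.5784 -0.0109  0.2227] 0.0009
ft+ [0.5073 0.2226 0.2351] 0.0031
ft- [ 0.5648 -0.0157  0.2332] 0.0043
fb+ [0.3926 0.1974 0.1211] 0.0026
width 0.24512066207841707 height 0.16371311759850007
yaw deg 13.571307397946505
plate [0.6001 0.0238 0.008 ]
plate [0.5524 0.2129 0.008 ]
plate [0.3936 0.1758 0.008 ]
plate [ 0.4375 -0.0181  0.008 ]
0.19498473819012846 104.14269349336595
0.16315592871876716 -166.84804587570355
0.19878427812125624 -77.24552788054088
0.1679499374909108 14.45658466146709
centre [0.4959 0.0986 0.008 ]
hinge [0.4843 0.0671 0.13  ] [0.4653 0.1235 0.13  ]
topmid [0.5497 0.1082 0.2223] lean from z 49.18135416019476
```

step_arm --commands '[0, 0, -0.05, 0, 0, 0, 0, 0, -0.1, 0, 0, 0, 0, 0, -0.15, 0, 0, 0, 0, 0, -0.2, 0, 0, 0, 0.042, -0.027, -0.2, 0, 0, 3, 0.084, -0.054, -0.2, 0, 0, 6, 0.126, -0.081, -0.2, 0, 0, 9, 0.168, -0.108, -0.2, 0, 0, 12.5]' --grip 0

```text
time: 0.9
eef_pos: [0.334, -0.2999, 0.4074]
tcp_rot: [-0.0, 0.993, 0.116, -0.0]
force: [1.1, -0.4, 0.8]
finger_gap: 0.0002
finger_force: 0.0
```

```bash
cat >> h.py <<'E'
from scipy.spatial.transform import Rotation as Ro
def st():
    s=robot.read_state(); q=s['tcp_rot']; return s,np.array(s['eef_pos']),Ro.from_quat([q[1],q[2],q[3],q[0]])
YAW=np.radians(13.4); SX=np.array([np.cos(YAW),np.sin(YAW),0]); SY=np.array([-SX[1],SX[0],0]); TOP=np.array([.5497,.1082,.2223])
def go(w): # world target -> tool shift
    s,p,R=st(); print("t",round(s['time'],2),"p",p.round(4),"f",np.round(s['force'],1),"gap",np.round(s['finger_gap'],3)); print("shift",R.inv().apply(np.array(w)-p).round(4)); return R
E
python3 - <<'E'
from h import *
R=go(list((TOP+SX*.04)[:2])+[.40]); print(R.as_matrix().round(3))
E
```

```text
t 0.9 p [ 0.334  -0.2999  0.4074] f [ 1.1 -0.4  0.8] gap 0.0
shift [ 0.3436 -0.3478  0.0075]
[[ 0.973  0.229 -0.   ]
 [ 0.229 -0.973  0.   ]
 [-0.    -0.    -1.   ]]
```

step_arm --commands '[0.035, -0.035, 0, 0, 0, 0, 0.07, -0.07, 0, 0, 0, 0, 0.105, -0.105, 0, 0, 0, 0, 0.14, -0.14, 0, 0, 0, 0, 0.175, -0.175, 0, 0, 0, 0, 0.21, -0.21, 0, 0, 0, 0, 0.245, -0.245, 0, 0, 0, 0, 0.28, -0.28, 0, 0, 0, 0]'

```text
time: 1.7
eef_pos: [0.5413, 0.038, 0.4074]
tcp_rot: [0.0, 0.993, 0.117, -0.0]
force: [0.7, -0.7, 0.6]
finger_gap: -0.0
finger_force: 0.0
```

step_arm --commands '[0.035, -0.035, 0, 0, 0, 0, 0.064, -0.068, 0, 0, 0, 0, 0.064, -0.068, 0.04, 0, 0, 0, 0.064, -0.068, 0.08, 0, 0, 0, 0.064, -0.068, 0.11, 0, 0, 0, 0.064, -0.068, 0.14, 0, 0, 0, 0.064, -0.068, 0.16, 0, 0, 0, 0.064, -0.068, 0.16, 0, 0, 0]'

```text
time: 2.5
eef_pos: [0.5855, 0.1167, 0.2445]
tcp_rot: [0.0, 0.993, 0.117, -0.003]
force: [-0.1, 0.4, 0.0]
finger_gap: 0.0001
finger_force: 0.0
```

```bash
python3 - <<'E'
from h import *
import cv2
go(TOP+SX*.011-[0,0,.022])
a=robot.grab_frame("side")[:,:,::-1][150:310,280:480]
cv2.imwrite("pics/side1.png",cv2.resize(a,None,fx=3,fy=3,interpolation=cv2.INTER_CUBIC))
E
```

```text
t 2.5 p [0.5855 0.1167 0.2445] f [-0.1  0.4  0. ] gap 0.0
shift [-0.0255 -0.      0.0443]
```

View pics/side1.png

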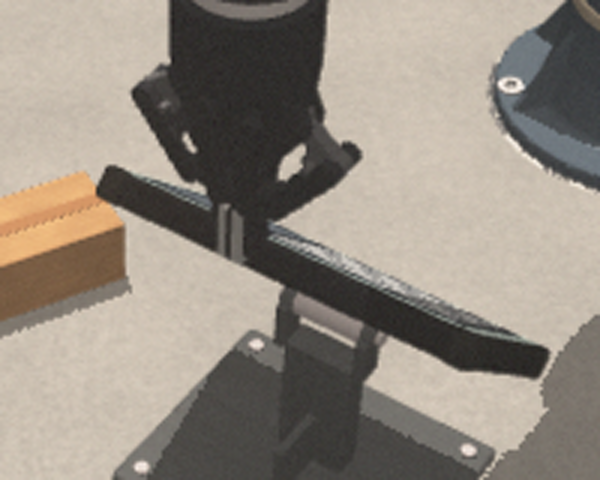

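The picture shows the closed fingertips at (230,260), behind the middle of the screen's top edge and clear of it. Next I lower the tool and make contact.

step_arm --commands '[0, 0, 0.022, 0, 0, 0, 0, 0, 0.044, 0, 0, 0, 0, 0, 0.044, 0, 0, 0, -0.005, 0, 0.044, 0, 0, 0, -0.01, 0, 0.044, 0, 0, 0, -0.015, 0, 0.044, 0, 0, 0, -0.018, 0, 0.044, 0, 0, 0, -0.018, 0, 0.044, 0, 0, 0]'

```text
time: 3.35
eef_pos: [0.5693, 0.1127, 0.2043]
tcp_rot: [-0.0, 0.993, 0.117, 0.0]
force: [0.4, 0.5, -0.5]
finger_gap: -0.0001
finger_force: 0.0
```

step_arm --commands '[-0.002, 0, 0, 0, 0, 0, -0.004, 0, 0, 0, 0, 0, -0.006, 0, 0, 0, 0, 0, -0.008, 0, 0, 0, 0, 0, -0.008, 0, 0, 0, 0, 0]'

```text
time: 3.85
eef_pos: [0.5616, 0.1109, 0.2036]
tcp_rot: [-0.0, 0.993, 0.117, -0.0]
force: [-0.3, -0.1, -0.7]
finger_gap: -0.0003
finger_force: 0.0
```

step_arm --commands '[-0.002, 0, 0, 0, 0, 0, -0.004, 0, -0.001, 0, 0, 0, -0.006, 0, -0.002, 0, 0, 0, -0.008, 0, -0.003, 0, 0, 0, -0.008, 0, -0.003, 0, 0, 0]'

```text
time: 4.35
eef_pos: [0.5554, 0.1094, 0.2079]
tcp_rot: [-0.0, 0.993, 0.117, 0.002]
force: [5.1, 1.8, 5.6]
finger_gap: 0.0
finger_force: 4.0
```

step_arm --commands '[-0.002, 0, -0.001, 0, 0, 0, -0.004, 0, -0.003, 0, 0, 0, -0.006, 0, -0.005, 0, 0, 0, -0.008, 0, -0.006, 0, 0, 0, -0.008, 0, -0.006, 0, 0, 0]'

```text
time: 4.85
eef_pos: [0.5471, 0.1074, 0.2135]
tcp_rot: [-0.0, 0.993, 0.117, 0.001]
force: [5.6, 1.8, 4.0]
finger_gap: 0.0001
finger_force: 3.5
```

step_arm --commands '[-0.003, 0, -0.002, 0, 0, 0, -0.006, 0, -0.004, 0, 0, 0, -0.009, 0, -0.0055, 0, 0, 0, -0.012, 0, -0.007, 0, 0, 0, -0.015, 0, -0.008, 0, 0, 0, -0.018, 0, -0.0095, 0, 0, 0, -0.021, 0, -0.0105, 0, 0, 0, -0.024, 0, -0.012, 0, 0, 0]'

```text
time: 5.65
eef_pos: [0.5237, 0.1018, 0.2252]
tcp_rot: [-0.0, 0.993, 0.117, 0.001]
force: [6.1, 1.6, 2.7]
finger_gap: -0.0002
finger_force: 2.6
```

step_arm --commands '[-0.003, 0, -0.001, 0, 0, 0, -0.006, 0, -0.002, 0, 0, 0, -0.009, 0, -0.003, 0, 0, 0, -0.012, 0, -0.004, 0, 0, 0, -0.015, 0, -0.0045, 0, 0, 0, -0.018, 0, -0.005, 0, 0, 0, -0.02, 0, -0.0055, 0, 0, 0, -0.02, 0, -0.0055, 0, 0, 0]'

```text
time: 6.45
eef_pos: [0.5038, 0.0971, 0.2307]
tcp_rot: [-0.0, 0.993, 0.117, 0.001]
force: [4.3, 0.8, 6.5]
finger_gap: -0.0005
finger_force: 3.7
```

```bash
python3 - <<'E'
from h import *
import cv2
go(TOP)
a=robot.grab_frame("side")[:,:,::-1][150:310,280:480]
cv2.imwrite("pics/side2.png",cv2.resize(a,None,fx=3,fy=3,interpolation=cv2.INTER_CUBIC))
E
```

```text
t 6.45 p [0.5038 0.0971 0.2307] f [4.3 0.8 6.5] gap -0.0
shift [ 0.0472 -0.0001  0.0085]
```

View pics/side2.png

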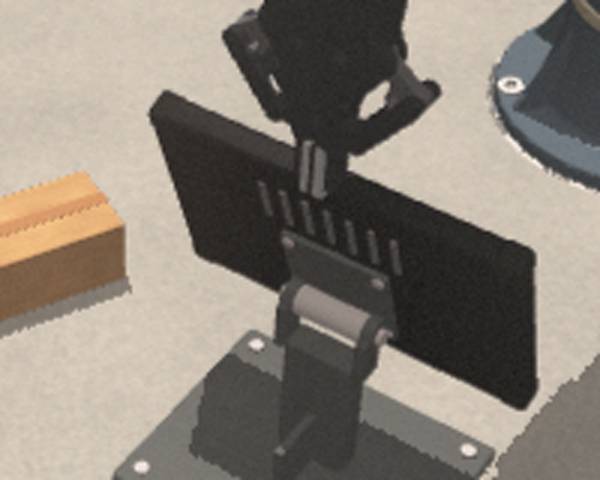

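The screen has come up with the fingers behind its middle at (315,190). I'll back off slowly and measure the free lean.

step_arm --commands '[0.004, 0, 0, 0, 0, 0, 0.008, 0, 0, 0, 0, 0, 0.012, 0, 0, 0, 0, 0, 0.018, 0, 0, 0, 0, 0, 0.026, 0, 0, 0, 0, 0, 0.036, 0, 0, 0, 0, 0, 0.036, 0, -0.05, 0, 0, 0, 0.036, 0, -0.08, 0, 0, 0]'

```text
time: 7.3
eef_pos: [0.539, 0.1055, 0.3116]
tcp_rot: [-0.0, 0.993, 0.117, -0.0]
force: [1.5, -0.1, 1.0]
finger_gap: -0.0002
finger_force: 0.0
```

```bash
python3 - <<'E'
from h import *
import cv2
go(TOP)
s=robot.grab_frame("side")[:,:,::-1]; t=robot.grab_frame("top")[:,:,::-1]
cv2.imwrite("pics/s3.png",s); cv2.imwrite("pics/t3.png",t)
a=cv2.resize(s[160:310,310:480],None,fx=3.3,fy=3.3,interpolation=cv2.INTER_CUBIC)
b=cv2.resize(t[215:315,225:355],None,fx=3.3,fy=3.3,interpolation=cv2.INTER_CUBIC)
o=np.zeros((590,430+0,3),np.uint8)
o=np.zeros((a.shape[0]+0,800,3),np.uint8)
b=b[:, :]; 
b=cv2.resize(t[215:315,228:300],None,fx=3.3,fy=3.3,interpolation=cv2.INTER_CUBIC)
o[:a.shape[0],:a.shape[1]]=a; o[:b.shape[0],561:561+b.shape[1]]=b[:,:239]
cv2.imwrite("pics/c3.png",np.clip(o*1.6,0,255).astype(np.uint8))
E
```

```text
t 7.3 p [0.539  0.1055 0.3116] f [ 1.5 -0.1  1. ] gap -0.0
shift [ 0.0111 -0.0001  0.0893]
```

View pics/c3.png

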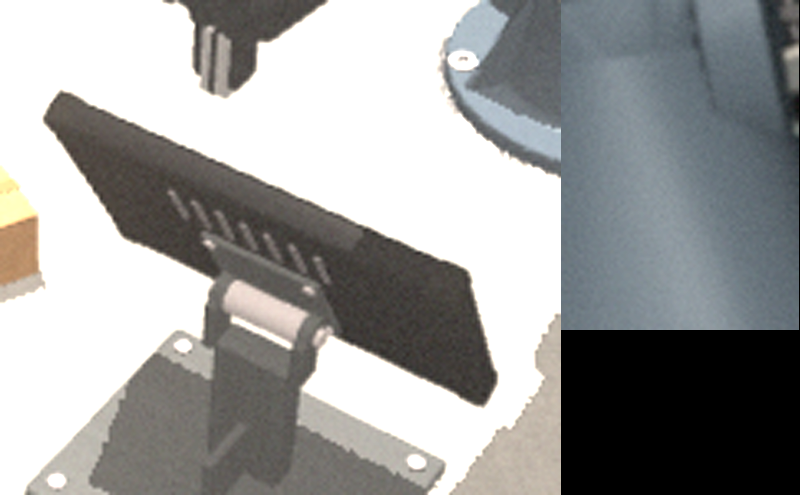

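Side zoom: back-face corners are at (44,122) top -y, (468,275) top +y, (122,235) bottom -y and (485,405) bottom +y. The arm blocks the top view, so I'll cast the side rays onto the two end planes of the screen.

```bash
cat >> h.py <<'E'
H=np.array([.472,.0905,.13]); NY=np.array([-.134,.116])+0
def endray(p,ys,cam="side",c=None): # side pixel -> (x,z) rel hinge in stand axes on plane y=ys
    o,d=ray(cam,p,c); y0=TOP@SY
    t=(y0+ys-o@SY)/(d@SY); q=o+t*d
    return np.array([(q-H)@SX,q[2]-.13])
def lean(a,b): v=a-b; return np.degrees(np.arctan2(v[0],v[1])),np.linalg.norm(v)
def tl(a): return np.degrees(np.arctan2(a[0],a[1]))+6.39, np.hypot(*a)
E
python3 - <<'E'
from h import *
import cv2
np.set_printoptions(precision=4,suppress=True)
print("initial")
for p,y in[((42,82),-.125),((440,272),.125)]:
    a=endray(sz(*p),y); print(a,tl(a))
a=endray(sz(525,282),.125);b=endray(sz(440,272),.125);print(lean(b,a))
def s3(u,v): return ((u+.5)/3.3-.5+310,(v+.5)/3.3-.5+160)
print("now")
for t,b,y in[((44,122),(122,235),-.125),((468,275),(485,405),.125)]:
    a,b=endray(s3(*t),y),endray(s3(*b),y); print(a,tl(a),b,lean(a,b))
robot_im=robot.grab_frame("wrist"); c=robot.camera_info("wrist"); print(np.round(c['cam_to_world'],3).tolist())
cv2.imwrite("pics/w3.png",robot_im[:,:,::-1])
E
```

```text
initial
[0.0776 0.0899] (np.float64(47.19655182580187), np.float64(0.11871629284721574))
[0.0913 0.1038] (np.float64(47.74035150249888), np.float64(0.13823640563855372))
(np.float64(47.41730004955359), np.float64(0.17705407698322537))
now
[0.0448 0.1096] (np.float64(28.604157920435476), np.float64(0.11838175263399107)) [-0.0356 -0.0342] (np.float64(29.183917184434566), np.float64(0.16470044197775371))
[0.0327 0.1221] (np.float64(21.370705672760252), np.float64(0.1263517939089046)) [-0.0358 -0.0331] (np.float64(23.80438647964717), np.float64(0.16957161287396072))
[[0.233, -0.92, -0.314, 0.621], [-0.973, -0.22, -0.075, 0.126], [0.0, 0.323, -0.946, 0.478], [0.0, 0.0, 0.0, 1.0]]
```

View pics/w3.png

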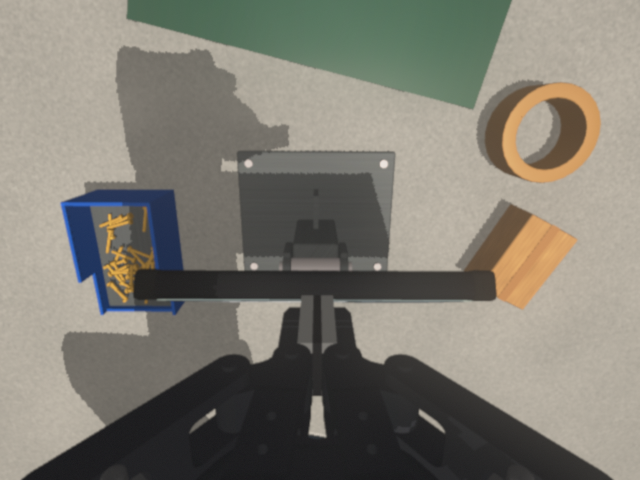

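The wrist view, looking down, shows the screen's top face between rows 270 (rear) and 298 (front), columns 134 to 496. It runs parallel to the tool, so the yaw is right. The bin, carton and tape are untouched. I'll adjust hinge position, yaw and lean on all the corner points together.

```bash
cat >> h.py <<'E'
from scipy.optimize import least_squares
def corner(k): # screen axes rel. hinge: e.g. 'rt+' = rear top +y
    return np.array([-.034+(.020 if k[0]=='r' else 0), .125*(1 if k[2]=='+' else -1), .040+(.085 if k[1]=='t' else -.085)])
def proj(c,P):
    M=np.asarray(c['cam_to_world']); q=M[:3,:3].T@(P-M[:3,3]); u=np.asarray(c['K'])@q; return u[:2]/u[2]
def world(k,hx,hy,yaw,ln):
    return Ro.from_euler('z',yaw,degrees=True).apply(Ro.from_euler('y',ln,degrees=True).apply(corner(k)))+[hx,hy,.13]
def s3(u,v): return ((u+.5)/3.3-.5+310,(v+.5)/3.3-.5+160)
T0={"rt+":tz(68,180),"rt-":tz(612,60),"ft+":tz(80,205),"ft-":tz(619,92),"fb+":tz(168,465),"fb-":tz(665,357)}
S0={"rt+":sz(440,272),"rt-":sz(42,82),"ft-":sz(52,52),"fb+":sz(537,258)}
S3={"rt-":s3(44,122),"rt+":s3(468,275),"rb-":s3(122,235),"rb+":s3(485,405),"ft-":s3(62,92)}
W3={"rt+":(134,270),"rt-":(496,270)}
WC={'K':None}
E
python3 - <<'E'
from h import *
np.set_printoptions(precision=2,suppress=True)
W=robot.camera_info("wrist")
obs=[(C["top"],T0,3),(C["side"],S0,3),(C["side"],S3,4),(W,W3,4)]
def f(x):
    return np.concatenate([proj(c,world(k,x[0],x[1],x[2],x[i]))-p for c,d,i in obs for k,p in d.items()])
for drop in[[],[3],[2]]:
    full=obs; 
    r=least_squares(f,[.472,.09,13.4,47,25],loss='soft_l1',x_scale=[.01,.01,1,1,1]); print(r.x.round(4)); print(r.fun.reshape(-1,2).T); break
E
```

```text
[ 0.47  0.09 13.57 46.37 29.86]
[[-1.65  0.32 -4.25  0.42 -1.64  1.24  3.49 -0.68  0.71  1.83 -1.33 -4.63
   0.06  0.42 -1.2  -1.64  1.39]
 [-1.15 -1.19 -0.66 -2.5   2.04  1.22 -0.18 -1.17 -2.33 -1.31 -0.38  9.52
   0.01  0.4  -0.53  0.63  0.01]]
```

```bash
sed -i 's/"rt+":s3(468,275),/"ft+":s3(467,268),/; s/,"ft+":tz(80,205),"ft-":tz(619,92)//' h.py
cat >> h.py <<'E'
def fit(obs,x0):
    f=lambda x: np.concatenate([proj(c,world(k,x[0],x[1],x[2],x[i]))-p for c,d,i in obs for k,p in d.items()])
    r=least_squares(f,x0,loss='soft_l1',x_scale=[.01,.01,1]+[1]*(len(x0)-3)); print(r.x.round(4)); print(r.fun.reshape(-1,2).T); return r.x
E
python3 - <<'E'
from h import *
np.set_printoptions(precision=4,suppress=True)
W=robot.camera_info("wrist"); 
import pickle; pickle.dump({k:np.array(W[k]) for k in('K','cam_to_world')},open('w3.pkl','wb'))
obs=[(C["top"],T0,3),(C["side"],S0,3),(C["side"],S3,4),(W,W3,4)]
x=fit(obs,[.472,.09,13.4,47,25])
ft=np.mean([world(k,*x[:3],x[4]) for k in("rt+","rt-")],0); print("edge now",ft)
for L in(20,14,10): print(L,np.mean([world(k,*x[:3],L) for k in("rt+","rt-")],0))
E
```

```text
[ 0.4728  0.091  13.4778 46.7178 29.8081]
[[-1.4687  0.4719 -1.5841  1.3544  2.8436 -1.1504  0.225   1.5971 -1.549
   1.0501 -0.1184  0.1279 -1.4077 -1.1034  2.0979]
 [-1.6729 -1.5263  1.8074  1.1481  0.3192 -0.8438 -2.0147 -1.3485 -0.4833
   1.1699  0.0041  0.5185 -0.6204  0.0706 -0.0216]]
edge now [0.5214 0.1027 0.2454]
20 [0.5016 0.0979 0.2522]
14 [0.489  0.0949 0.2547]
10 [0.4805 0.0929 0.2555]
```

Free lean is now about 29.8° (it began at 46.7°), and the spring-back was about 13°. I need another 9.8°, which is about 20 mm past the previous loaded position.

step_arm --commands '[0.008, 0, 0, 0, 0, 0, 0.008, 0, 0.03, 0, 0, 0, 0.008, 0, 0.06, 0, 0, 0, 0.008, 0, 0.08, 0, 0, 0, 0, 0, 0.08, 0, 0, 0, -0.004, 0, 0.08, 0, 0, 0, -0.008, 0, 0.08, 0, 0, 0, -0.012, 0, 0.08, 0, 0, 0]'

```text
time: 8.25
eef_pos: [0.5271, 0.1026, 0.2313]
tcp_rot: [-0.0, 0.993, 0.117, 0.001]
force: [-1.3, 0.5, -1.1]
finger_gap: -0.0001
finger_force: 0.0
```

step_arm --commands '[-0.004, 0, -0.0005, 0, 0, 0, -0.008, 0, -0.001, 0, 0, 0, -0.012, 0, -0.0015, 0, 0, 0, -0.016, 0, -0.002, 0, 0, 0, -0.02, 0, -0.002, 0, 0, 0, -0.023, 0, -0.002, 0, 0, 0, -0.026, 0, -0.002, 0, 0, 0, -0.029, 0, -0.002, 0, 0, 0]'

```text
time: 9.05
eef_pos: [0.4993, 0.096, 0.2328]
tcp_rot: [-0.0, 0.993, 0.117, 0.001]
force: [2.2, 0.3, 6.7]
finger_gap: -0.0
finger_force: 3.6
```

step_arm --commands '[-0.003, 0, -0.0005, 0, 0, 0, -0.006, 0, -0.001, 0, 0, 0, -0.009, 0, -0.001, 0, 0, 0, -0.012, 0, -0.001, 0, 0, 0, -0.0145, 0, -0.001, 0, 0, 0, -0.0145, 0, -0.001, 0, 0, 0, -0.0145, 0, -0.001, 0, 0, 0]'

```text
time: 9.75
eef_pos: [0.4863, 0.0929, 0.2347]
tcp_rot: [-0.0, 0.993, 0.117, 0.003]
force: [4.0, 0.7, 9.0]
finger_gap: 0.0001
finger_force: 4.6
```

step_arm --commands '[0.004, 0, 0, 0, 0, 0, 0.008, 0, 0, 0, 0, 0, 0.012, 0, 0, 0, 0, 0, 0.018, 0, 0, 0, 0, 0, 0.026, 0, 0, 0, 0, 0, 0.036, 0, 0, 0, 0, 0, 0.05, 0, -0.05, 0, 0, 0, 0.05, 0, -0.08, 0, 0, 0]'

```text
time: 10.55
eef_pos: [0.534, 0.1043, 0.3135]
tcp_rot: [0.0, 0.993, 0.117, -0.001]
force: [1.1, -0.1, 0.5]
finger_gap: 0.0001
finger_force: 0.0
```

```bash
python3 - <<'E'
from h import *
import cv2
s=robot.grab_frame("side")[:,:,::-1]
w=robot.grab_frame("wrist")[:,:,::-1]; W=robot.camera_info("wrist"); go(TOP)
import pickle; pickle.dump({k:np.array(W[k]) for k in('K','cam_to_world')},open('w4.pkl','wb'))
cv2.imwrite("pics/s4.png",s);cv2.imwrite("pics/w4.png",w)
a=cv2.resize(s[160:310,310:480],None,fx=3.3,fy=3.3,interpolation=cv2.INTER_CUBIC)
b=w[220:330,100:530]
o=np.zeros((600,561,3),np.uint8); o[:495,:561]=a; 
o[500:,:430]=b[:100]
cv2.imwrite("pics/c4.png",np.clip(o*1.7,0,255).astype(np.uint8))
# dark band profile in wrist
g=cv2.cvtColor(w,cv2.COLOR_BGR2GRAY)
for c in(190,240,400,450): print(c,g[230:330:3,c].tolist())
E
```

```text
t 10.65 p [0.5352 0.1045 0.3166] f [-0.  -0.2 -0.9] gap 0.0
shift [ 0.0144 -0.0002  0.0943]
190 [108, 107, 110, 109, 108, 108, 111, 110, 110, 109, 66, 34, 35, 36, 36, 38, 37, 36, 36, 48, 105, 110, 109, 108, 111, 110, 110, 109, 112, 109, 109, 109, 110, 109]
240 [106, 107, 112, 109, 108, 108, 129, 171, 165, 170, 120, 42, 45, 45, 47, 46, 48, 47, 47, 50, 119, 162, 174, 158, 169, 173, 174, 172, 176, 172, 174, 173, 172, 171]
400 [175, 170, 171, 178, 177, 172, 172, 170, 173, 175, 142, 54, 56, 56, 56, 59, 59, 60, 59, 57, 121, 96, 157, 172, 176, 176, 176, 175, 176, 175, 176, 172, 175, 177]
450 [180, 177, 177, 179, 176, 177, 178, 176, 173, 177, 151, 59, 60, 61, 62, 62, 62, 64, 63, 61, 119, 149, 171, 172, 175, 169, 174, 172, 174, 174, 171, 171, 176, 175]
```

View pics/c4.png

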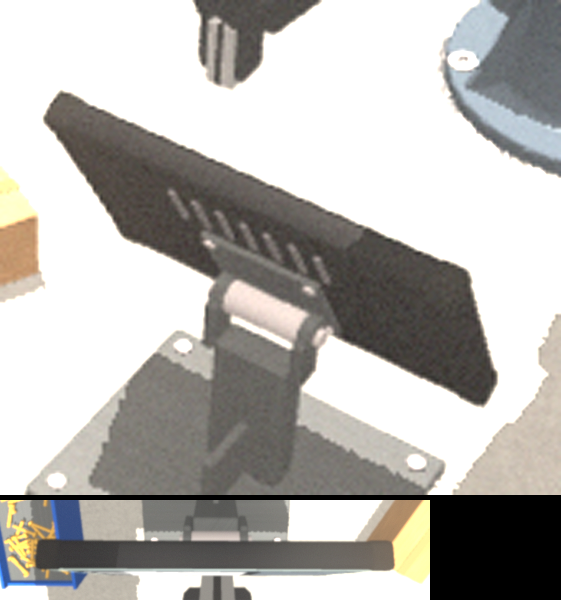

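Side zoom after release: the screen looks almost the same as before, with corners near (44,122) and (467,268). The wrist band is at rows 260 to 289. I'll check numerically whether it moved.

```bash
python3 - <<'E'
from h import *
import cv2,pickle
a=cv2.imread("pics/s3.png",0).astype(int);b=cv2.imread("pics/s4.png",0).astype(int)
d=abs(a-b)[185:310,310:480]; print("diff pixels>30:",(d>30).sum(),d.mean())
# wrist band edges, sub-pixel
for n in("3","4"):
    g=cv2.GaussianBlur(cv2.imread(f"pics/w{n}.png",0),(5,5),0).astype(float); W=pickle.load(open(f"w{n}.pkl","rb"))
    out=[]
    for c in(240,400,450):
        col=np.diff(g[235:320,c]); out.append((235+col.argmin(),235+col.argmax()))
    row=np.diff(g[int(np.mean(out[0])),60:560]); print(n,out,"ends",60+row[:150].argmin(),60+350+row[350:].argmax())
    rr=np.mean([o[0] for o in out])+.5
    f=lambda L: np.mean([proj(W,world(k,.4728,.091,13.48,L))[1] for k in("rt+","rt-")])-rr
    from scipy.optimize import brentq
    print("lean",brentq(f,5,60),"camera",W['cam_to_world'][:3,3].round(4))
E
```

```text
diff pixels>30: 74 2.0664470588235293
3 [(np.int64(270), np.int64(298)), (np.int64(270), np.int64(298)), (np.int64(270), np.int64(299))] ends 94 495
lean 29.653087618862852 camera [0.6214 0.1258 0.478 ]
4 [(np.int64(260), np.int64(288)), (np.int64(260), np.int64(295)), (np.int64(260), np.int64(292))] ends 94 493
lean 29.950984235185583 camera [0.6164 0.1246 0.483 ]
```

The screen did not move at all, and the force was mostly vertical. The knuckles were probably resting on the top edge and dragged the screen back on release. I'll tilt the tool so its body stays behind the screen and push on the back face with the fingertips.

step_arm --commands '[0.01, 0, 0, 0, -8.5, 0, 0.02, 0, 0, 0, -17, 0, 0.026, 0, 0, 0, -25.5, 0, 0.026, 0, 0, 0, -34, 0, 0.026, 0, 0, 0, -35, 0, 0.026, 0, 0.04, 0, -35, 0, 0.026, 0, 0.08, 0, -35, 0, 0.026, 0, 0.094, 0, -35, 0]'

```text
time: 11.45
eef_pos: [0.5593, 0.1103, 0.214]
tcp_rot: [0.035, 0.946, 0.112, -0.302]
force: [0.1, -1.4, -0.4]
finger_gap: 0.0001
finger_force: 0.0
```

```bash
cat >> h.py <<'E'
HG=np.array([.4728,.091,.13])
def rel():
    s,p,R=st(); d=p-HG; print("t",round(s['time'],2),"TCP sx,sy,z rel hinge",(d@SX).round(4),(d@SY).round(4),d[2].round(4),"f sx,sy,z",np.round([np.dot(s['force'],SX),np.dot(s['force'],SY),s['force'][2]],1)); return s,p,R
def wld(sx,sy,z): return HG+SX*sx+SY*sy+[0,0,z]
E
python3 - <<'E'
from h import *
s,p,R=rel(); print(R.as_matrix().round(3))
for L in (30,20,16,12): 
    l=np.radians(L); print(L,R.inv().apply(wld(-.014*np.cos(l)+.1*np.sin(l)+.009,0,.1*np.cos(l)+.014*np.sin(l)-.006)-p).round(4))
E
```

```text
t 11.45 TCP sx,sy,z rel hinge 0.0886 -0.0012 0.084 f sx,sy,z [-0.2 -1.4 -0.4]
[[ 0.793  0.232 -0.563]
 [ 0.19  -0.973 -0.134]
 [-0.578 -0.    -0.816]]
30 [-0.0361 -0.0013  0.0212]
20 [-0.0528 -0.0013  0.0267]
16 [-0.0592 -0.0013  0.0297]
12 [-0.0653 -0.0013  0.0332]
```

step_arm --commands '[-0.01, -0.001, 0.006, 0, 0, 0, -0.02, -0.001, 0.012, 0, 0, 0, -0.028, -0.001, 0.017, 0, 0, 0, -0.032, -0.001, 0.019, 0, 0, 0, -0.036, -0.001, 0.021, 0, 0, 0, -0.039, -0.001, 0.022, 0, 0, 0, -0.042, -0.001, 0.023, 0, 0, 0, -0.045, -0.001, 0.024, 0, 0, 0]'

```text
time: 12.25
eef_pos: [0.509, 0.0994, 0.2253]
tcp_rot: [0.035, 0.947, 0.112, -0.298]
force: [2.1, -0.2, 3.8]
finger_gap: 0.0001
finger_force: 2.1
```

step_arm --commands '[-0.002, 0, 0.001, 0, 0, 0, -0.004, 0, 0.0015, 0, 0, 0, -0.006, 0, 0.0025, 0, 0, 0, -0.008, 0, 0.003, 0, 0, 0, -0.01, 0, 0.004, 0, 0, 0, -0.012, 0, 0.0045, 0, 0, 0, -0.014, 0, 0.0055, 0, 0, 0, -0.014, 0, 0.0055, 0, 0, 0]'

```text
time: 13.05
eef_pos: [0.4952, 0.096, 0.2296]
tcp_rot: [0.035, 0.948, 0.112, -0.298]
force: [4.5, 0.8, 9.4]
finger_gap: 0.0
finger_force: 5.1
```

```bash
python3 -c "
from h import *
rel()"
```

```text
t 13.05 TCP sx,sy,z rel hinge 0.0229 -0.0003 0.0996 f sx,sy,z [ 4.5 -0.3  9.4]
```

```bash
python3 - <<'E'
from h import *
import cv2,pickle
s,p,R=rel(); print("torque world",np.round(s['torque'],3),"tool", R.inv().apply(s['torque']).round(3),"F tool",R.inv().apply(s['force']).round(2))
i=robot.grab_frame("side")[:,:,::-1]; W=robot.camera_info("wrist"); w=robot.grab_frame("wrist")[:,:,::-1]
cv2.imwrite("pics/s5.png",i);cv2.imwrite("pics/w5.png",w); pickle.dump({k:np.array(W[k]) for k in('K','cam_to_world')},open('w5.pkl','wb'))
a=cv2.resize(i[165:295,320:450],(520,520),interpolation=cv2.INTER_CUBIC)
b=cv2.resize(w[:,:],(280,210)); b2=w[220:500,180:460]
o=np.zeros((520,800,3),np.uint8);o[:,:520]=a;o[:b2.shape[0],520:]=b2; o[300:510,520:]=b
cv2.imwrite("pics/c5.png",np.clip(o*1.8,0,255).astype(np.uint8))
print("TCP px side",proj(C['side'],p),"wrist",proj(W,p))
E
```

```text
t 13.05 TCP sx,sy,z rel hinge 0.0229 -0.0003 0.0996 f sx,sy,z [ 4.5 -0.3  9.4]
torque world [ 0.056 -0.396 -0.033] tool [-0.012  0.398  0.048] F tool [ -1.68   0.27 -10.32]
TCP px side [388.04687739 221.1478913 ] wrist [317.88835211 289.61046209]
```

View pics/c5.png

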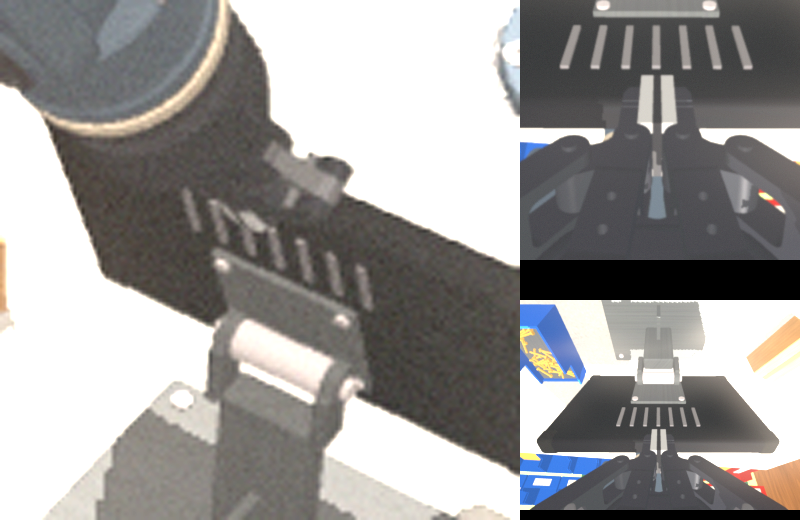

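The view shows the fingertips touching the back face, with the tip just below the vents at wrist (318,290). The back-face quad is bounded by about row 174 (bottom edge) and row 325 (top edge). I'll compute the loaded lean from that.

```bash
cat >> h.py <<'E'
import cv2
def wedges(w,cols,lo,hi):
    g=cv2.GaussianBlur(cv2.cvtColor(w,cv2.COLOR_BGR2GRAY),(5,5),0).astype(float)
    r=[]
    for c in cols:
        d=np.diff(g[lo:hi,c]); r.append((lo+d.argmin(),lo+d.argmax()))
    return r
E
python3 - <<'E'
from h import *
import pickle
w=cv2.imread("pics/w5.png"); W=pickle.load(open("w5.pkl","rb"))
print(wedges(w,(190,220,420,440),140,400))
g=cv2.cvtColor(w,cv2.COLOR_BGR2GRAY)
print(g[150:380:5,200].tolist()); print(g[300,:120:6].tolist(), g[325,520:640:6].tolist())
for L in(30,25,20,15,10,5):
    print(L,[proj(W,world(k,.4728,.091,13.48,L)).round(0).tolist() for k in("rb+","rb-","rt+","rt-","ft+","ft-")])
E
```

```text
[(np.int64(172), np.int64(347)), (np.int64(172), np.int64(348)), (np.int64(173), np.int64(348)), (np.int64(173), np.int64(348))]
[222, 226, 225, 226, 226, 58, 57, 54, 52, 51, 49, 46, 45, 43, 41, 40, 37, 39, 35, 35, 36, 34, 35, 33, 35, 35, 34, 34, 35, 36, 37, 35, 36, 36, 39, 42, 44, 43, 44, 42, 223, 227, 226, 72, 48, 46]
[229, 231, 228, 229, 228, 227, 229, 229, 227, 100, 38, 39, 37, 39, 39, 35, 36, 38, 36, 35] [64, 66, 67, 68, 69, 70, 71, 75, 78, 80, 83, 84, 110, 224, 222, 224, 225, 225, 225, 227]
30 [[167.0, 182.0], [467.0, 182.0], [16.0, 292.0], [619.0, 292.0], [31.0, 331.0], [604.0, 331.0]]
25 [[167.0, 177.0], [467.0, 177.0], [27.0, 311.0], [608.0, 311.0], [43.0, 345.0], [591.0, 345.0]]
20 [[166.0, 172.0], [468.0, 172.0], [39.0, 328.0], [596.0, 328.0], [56.0, 357.0], [579.0, 357.0]]
15 [[166.0, 167.0], [468.0, 167.0], [51.0, 341.0], [584.0, 341.0], [69.0, 365.0], [566.0, 365.0]]
10 [[165.0, 162.0], [469.0, 162.0], [62.0, 351.0], [572.0, 351.0], [81.0, 371.0], [554.0, 371.0]]
5 [[164.0, 157.0], [470.0, 157.0], [74.0, 359.0], [560.0, 359.0], [92.0, 374.0], [543.0, 374.0]]
```

Loaded lean is about 22° while the free lean was 29.8°, so this is still mostly elastic, with a large vertical force. I'll lift a little to see whether that force is just sticking friction.

step_arm --commands '[-0.001, 0, -0.0015, 0, 0, 0, -0.002, 0, -0.003, 0, 0, 0, -0.002, 0, -0.003, 0, 0, 0]'

```text
time: 13.45
eef_pos: [0.495, 0.096, 0.2325]
tcp_rot: [0.035, 0.947, 0.112, -0.298]
force: [3.1, 0.5, 4.4]
finger_gap: 0.0002
finger_force: 2.4
```

```bash
python3 -c "
from h import *
s,p,R=rel(); print('torque',R.inv().apply(s['torque']).round(3),'F tool',R.inv().apply(s['force']).round(2))
w=robot.grab_frame('wrist')[:,:,::-1]; print(wedges(w,(190,220,420,440),140,400)); W=robot.camera_info('wrist')
for L in(30,25,20,15): print(L,[round(proj(W,world(k,.4728,.091,13.48,L))[1]) for k in('rb+','rt+','ft+')])"
```

```text
t 13.45 TCP sx,sy,z rel hinge 0.0228 -0.0003 0.1025 f sx,sy,z [ 3.2 -0.3  4.4]
torque [-0.013  0.664 -0.001] F tool [ 0.09  0.26 -5.4 ]
[(np.int64(172), np.int64(335)), (np.int64(172), np.int64(335)), (np.int64(172), np.int64(335)), (np.int64(172), np.int64(335))]
30 [179, 285, 325]
25 [174, 305, 339]
20 [169, 321, 350]
15 [164, 335, 359]
```

The vertical force depends on height. The fingertip was sitting on the upper ends of the vent ribs and pressing down on them. I'll back off and push higher, on the smooth strip just under the top edge.

step_arm --commands '[0.004, 0, -0.003, 0, 0, 0, 0.01, 0, -0.008, 0, 0, 0, 0.018, 0, -0.014, 0, 0, 0, 0.0227, 0, -0.0198, 0, 0, 0, 0.02, 0, -0.024, 0, 0, 0, 0.02, 0, -0.024, 0, 0, 0]'

```text
time: 14.1
eef_pos: [0.5242, 0.103, 0.2407]
tcp_rot: [0.035, 0.947, 0.112, -0.299]
force: [-0.7, -0.0, -0.2]
finger_gap: -0.0002
finger_force: 0.0
```

step_arm --commands '[-0.003, 0, 0.002, 0, 0, 0, -0.006, 0, 0.004, 0, 0, 0, -0.009, 0, 0.006, 0, 0, 0, -0.012, 0, 0.008, 0, 0, 0, -0.015, 0, 0.0105, 0, 0, 0, -0.019, 0, 0.013, 0, 0, 0, -0.023, 0, 0.016, 0, 0, 0, -0.027, 0, 0.018, 0, 0, 0]'

```text
time: 14.9
eef_pos: [0.4921, 0.0953, 0.2414]
tcp_rot: [0.035, 0.947, 0.112, -0.299]
force: [-0.3, -0.2, -0.2]
finger_gap: -0.0001
finger_force: 0.0
```

```bash
cat >> h.py <<'E'
def wlean(lo=120,hi=420,cols=(190,220,420,440)):
    s,p,R=rel(); w=robot.grab_frame('wrist')[:,:,::-1]; W=robot.camera_info('wrist'); e=wedges(w,cols,lo,hi); print(e, 'F tool',R.inv().apply(s['force']).round(1))
    for L in(35,30,25,20,15,10,5): print(L,[round(proj(W,world(k,.4728,.091,13.48,L))[1]) for k in('rb+','rt+','ft+')],end=' ')
    return w,W
E
python3 -c "
from h import *
wlean()"
```

```text
t 14.9 TCP sx,sy,z rel hinge 0.0198 -0.0003 0.1114 f sx,sy,z [-0.3 -0.1 -0.2]
[(np.int64(166), np.int64(299)), (np.int64(166), np.int64(299)), (np.int64(167), np.int64(300)), (np.int64(167), np.int64(300))] F tool [-0.2  0.1  0.4]
35 [173, 240, 284] 30 [168, 262, 302] 25 [163, 282, 317] 20 [158, 299, 329] 15 [153, 313, 339] 10 [148, 325, 345] 5 [144, 333, 350]
```

No contact force here, although my estimate says there should be contact. I need to check where the tip really is relative to the screen before pushing further.

```bash
python3 - <<'E'
from h import *
print("side1 tip pred",proj(C['side'],np.array([.5855,.1167,.2445])).round(1),"seen ~(356.7,236.7)")
print("c4 tip pred",proj(C['side'],np.array([.5352,.1045,.3166])).round(1),"seen ~(377.1,186.7)")
s,p,R=rel()
i=robot.grab_frame("side")[:,:,::-1]; cv2.imwrite("pics/s6.png",i)
print("tip now",proj(C['side'],p).round(1)); 
for k in("rt+","rt-","ft+","ft-","rb+","rb-"): print(k,proj(C['side'],world(k,.4728,.091,13.48,29.8)).round(1))
g=cv2.cvtColor(i,cv2.COLOR_BGR2GRAY)
for r in range(188,252,2): print(r,''.join("@#*+=-:. "[min(8,int(v)//20)] for v in g[r,340:460]))
E
```

```text
side1 tip pred [358.7 244.6] seen ~(356.7,236.7)
c4 tip pred [377.8 194.1] seen ~(377.1,186.7)
t 14.95 TCP sx,sy,z rel hinge 0.0194 -0.0003 0.1118 f sx,sy,z [ 0.  -0.3  0.2]
tip now [389.5 214.8]
rt+ [446.4 252.5]
rt- [321.4 196.1]
ft+ [452.2 242. ]
ft- [327.  186.9]
rb+ [456.7 282.9]
rb- [346.5 230.9]
188 ::::----::::::---===+*****************************=.                                                      :++=:::::=====
190 =============+++***************#********************+:                                                    .-++=-:::::::=
192 -*********************************************#*******=                                                    .=++==:::::::
194 +*****************************#******************+++**=                                                      .++++=-::::
196 ************************#******#****************++++===   .=:                                                  :=++=--::
198 ********************#****************************++=========+*******-                                            -++++=-
200 ******************************************
[... 2497 characters left out ...]
*****+****++=+++**#**++****++**###**#***#*#**************************=.          
242                              .=+##*#*+++*++*+********++++++***+*##*++**##*###******#***************************+        
244                                  .=+=+==++++*+****+*+*****++==++****++###***#*********#*************************=       
246                                   :===+-....:-=++*+**+****+**+===++****####**##***#*****##**********************=       
248                                  -++++=.........:-=++*******++=-:=+**###*###*#*******#*#*******#****************+:      
250                                  =+++=::............:-=++**********+*##**##**###***#**#*#************************=
```

The side images show the real fingertip about 17 mm behind the reported TCP. So I was resting on or sliding over the top edge rather than behind it. I'll retreat and come in lower, allowing for that offset.

step_arm --commands '[-0.006, 0, -0.008, 0, 0, 0, 0.021, 0, -0.027, 0, 0, 0, 0.048, 0, -0.046, 0, 0, 0, 0.06, 0, -0.03, 0, 0, 0, 0.0695, 0, -0.016, 0, 0, 0, 0.0695, 0, -0.016, 0, 0, 0]'

```text
time: 15.6
eef_pos: [0.5564, 0.1107, 0.2126]
tcp_rot: [0.035, 0.946, 0.112, -0.301]
force: [0.6, -0.1, -1.3]
finger_gap: 0.0
finger_force: 0.0
```

```bash
python3 - <<'E'
from h import *
s,p,R=rel()
i=robot.grab_frame("side")[:,:,::-1]; cv2.imwrite("pics/s7.png",i)
print("tcp",proj(C['side'],p).round(1),"E",proj(C['side'],p-.017*R.as_matrix()[:,2]).round(1))
g=cv2.cvtColor(i,cv2.COLOR_BGR2GRAY)
for r in range(190,250,2): print(r,''.join("@#*+=-:. "[min(8,int(v)//20)] for v in g[r,330:430]))
E
```

```text
t 15.6 TCP sx,sy,z rel hinge 0.0859 -0.0002 0.0826 f sx,sy,z [ 0.6 -0.2 -1.3]
tcp [368.2 248.5] E [365.4 245.9]
190 ======++++++++===.                                                                                  
192 ======+++++++++=+-:                                                                                 
194 =====++++++++++=+-.:                                                                                
196 ====+++++++++++=+=.:=.                                                                              
198 ====+++++++++++=+=::-*+:                                                                            
200 ===++++++++++++=+=::-*****+.                                                                        
202 ==++++++++++++==+=.:-+*****++++-                                                                    
204 ++++++++++++++==+=.:-********+++++++.                                                               
206 +++++++++++++==++-.:=*********++++++++++-                                                           
208 +++++++++++++=++=.:-+************++++++
[... 1461 characters left out ...]
**++++======++==+****++++=+***#*+++***+++*****************************
238 **********************************+===========+***+****++===+**+++***+++***==***********************
240 *************************************+============++****+++++===+*****+++***++**********************
242 *****************++*******************+++============+*++++*+++++===+**++****++*********************
244 -=++******++==:.    -=+****************+==+++=======+++*+++++++++++++====+****++********************
246                         :=+****++*****+==+*****+==+=:..-=+++++++++++++++====+***********************
248                             :=---+*****++*****+***+:.......:=+++++++++++=::=++**********************
```

step_arm --commands '[-0.005, 0, 0.003, 0, 0, 0, -0.01, 0, 0.006, 0, 0, 0, -0.015, 0, 0.0095, 0, 0, 0, -0.02, 0, 0.013, 0, 0, 0, -0.023, 0, 0.0145, 0, 0, 0, -0.026, 0, 0.0165, 0, 0, 0, -0.026, 0, 0.0165, 0, 0, 0]'

```text
time: 16.35
eef_pos: [0.5267, 0.1036, 0.2168]
tcp_rot: [0.035, 0.947, 0.112, -0.298]
force: [-0.7, 0.6, 0.4]
finger_gap: 0.0002
finger_force: 0.0
```

step_arm --commands '[-0.002, 0, 0.001, 0, 0, 0, -0.004, 0, 0.002, 0, 0, 0, -0.006, 0, 0.0025, 0, 0, 0, -0.008, 0, 0.003, 0, 0, 0, -0.01, 0, 0.004, 0, 0, 0, -0.012, 0, 0.0045, 0, 0, 0, -0.012, 0, 0.0045, 0, 0, 0]'

```text
time: 17.05
eef_pos: [0.5147, 0.1007, 0.2194]
tcp_rot: [0.035, 0.947, 0.112, -0.299]
force: [-0.4, -0.1, -0.5]
finger_gap: -0.0004
finger_force: 0.0
```

```bash
python3 -c "
from h import *
wlean()"
```

```text
t 17.05 TCP sx,sy,z rel hinge 0.043 -0.0003 0.0894 f sx,sy,z [-0.5 -0.  -0.5]
[(np.int64(204), np.int64(364)), (np.int64(204), np.int64(155)), (np.int64(205), np.int64(120)), (np.int64(205), np.int64(365))] F tool [-0.1  0.   0.7]
35 [212, 315, 354] 30 [207, 334, 369] 25 [202, 351, 381] 20 [197, 365, 390] 15 [193, 376, 396] 10 [188, 384, 400] 5 [183, 390, 402]
```

step_arm --commands '[-0.002, 0, 0.001, 0, 0, 0, -0.004, 0, 0.002, 0, 0, 0, -0.006, 0, 0.0025, 0, 0, 0, -0.008, 0, 0.003, 0, 0, 0, -0.01, 0, 0.004, 0, 0, 0, -0.01, 0, 0.004, 0, 0, 0]'

```text
time: 17.7
eef_pos: [0.5046, 0.0983, 0.2218]
tcp_rot: [0.035, 0.947, 0.112, -0.298]
force: [2.2, 1.0, -1.4]
finger_gap: -0.0
finger_force: 1.1
```

step_arm --commands '[-0.002, 0, 0.001, 0, 0, 0, -0.004, 0, 0.002, 0, 0, 0, -0.006, 0, 0.0025, 0, 0, 0, -0.008, 0, 0.003, 0, 0, 0, -0.008, 0, 0.003, 0, 0, 0]'

```text
time: 18.2
eef_pos: [0.4966, 0.0964, 0.2236]
tcp_rot: [0.035, 0.947, 0.112, -0.299]
force: [3.0, 1.1, -3.3]
finger_gap: -0.0001
finger_force: 2.0
```

```bash
python3 -c "
from h import *
wlean()"
```

```text
t 18.2 TCP sx,sy,z rel hinge 0.0244 -0.0003 0.0936 f sx,sy,z [ 3.1  0.4 -3.3]
[(np.int64(177), np.int64(150)), (np.int64(177), np.int64(150)), (np.int64(178), np.int64(412)), (np.int64(178), np.int64(364))] F tool [ 4.5 -0.4  0.9]
35 [193, 285, 328] 30 [188, 307, 346] 25 [183, 326, 360] 20 [178, 342, 370] 15 [173, 355, 378] 10 [168, 364, 383] 5 [163, 372, 386]
```

Now it is real contact: about 4.5 N, normal to the finger, with a loaded lean of about 21.5°. I'll keep pushing slowly.

step_arm --commands '[-0.002, 0, 0.001, 0, 0, 0, -0.004, 0, 0.0017, 0, 0, 0, -0.006, 0, 0.0025, 0, 0, 0, -0.008, 0, 0.0035, 0, 0, 0, -0.01, 0, 0.0045, 0, 0, 0, -0.01, 0, 0.0045, 0, 0, 0]'

```text
time: 18.85
eef_pos: [0.4859, 0.0938, 0.226]
tcp_rot: [0.035, 0.947, 0.112, -0.299]
force: [3.1, 1.1, -4.2]
finger_gap: 0.0
finger_force: 2.1
```

```bash
python3 -c "
from h import *
wlean(lo=140,cols=(190,240,400,440))"
```

```text
t 18.85 TCP sx,sy,z rel hinge 0.0134 -0.0003 0.096 f sx,sy,z [ 3.2  0.4 -4.2]
[(np.int64(160), np.int64(147)), (np.int64(160), np.int64(148)), (np.int64(160), np.int64(249)), (np.int64(161), np.int64(360))] F tool [ 5.1 -0.4  1.6]
35 [182, 265, 312] 30 [177, 289, 331] 25 [172, 310, 346] 20 [166, 327, 358] 15 [161, 341, 366] 10 [156, 352, 372] 5 [151, 360, 376]
```

step_arm --commands '[-0.002, 0, 0.001, 0, 0, 0, -0.004, 0, 0.002, 0, 0, 0, -0.006, 0, 0.003, 0, 0, 0, -0.0075, 0, 0.004, 0, 0, 0, -0.0075, 0, 0.004, 0, 0, 0]'

```text
time: 19.4
eef_pos: [0.4778, 0.0919, 0.227]
tcp_rot: [0.035, 0.947, 0.112, -0.299]
force: [3.0, 0.8, -3.6]
finger_gap: 0.0002
finger_force: 2.0
```

```bash
python3 -c "
from h import *
wlean(lo=140,cols=(190,440))"
```

```text
t 19.4 TCP sx,sy,z rel hinge 0.0051 -0.0003 0.097 f sx,sy,z [ 3.1  0.1 -3.6]
[(np.int64(360), np.int64(356)), (np.int64(147), np.int64(357))] F tool [ 4.6 -0.1  1.2]
35 [173, 250, 300] 30 [168, 276, 320] 25 [163, 298, 336] 20 [157, 317, 349] 15 [152, 332, 359] 10 [147, 344, 365] 5 [142, 352, 369]
```

step_arm --commands '[0.003, 0, -0.002, 0, 0, 0, 0.006, 0, -0.004, 0, 0, 0, 0.009, 0, -0.006, 0, 0, 0, 0.012, 0, -0.008, 0, 0, 0, 0.016, 0, -0.011, 0, 0, 0, 0.02, 0, -0.014, 0, 0, 0, 0.026, 0, -0.018, 0, 0, 0, 0.026, 0, -0.018, 0, 0, 0]'

```text
time: 20.25
eef_pos: [0.5093, 0.0994, 0.2262]
tcp_rot: [0.035, 0.947, 0.112, -0.299]
force: [-0.0, 1.0, 0.6]
finger_gap: 0.0002
finger_force: 0.0
```

```bash
python3 -c "
from h import *
wlean(lo=140,cols=(190,220,420,440))
i=robot.grab_frame('side')[:,:,::-1]; cv2.imwrite('pics/s8.png',i)"
```

```text
t 20.25 TCP sx,sy,z rel hinge 0.0375 -0.0003 0.0962 f sx,sy,z [0.2 1.  0.6]
[(np.int64(186), np.int64(149)), (np.int64(186), np.int64(150)), (np.int64(186), np.int64(412)), (np.int64(186), np.int64(366))] F tool [-0.2 -1.  -0.6]
35 [201, 293, 334] 30 [196, 314, 350] 25 [191, 331, 362] 20 [186, 346, 372] 15 [182, 358, 379] 10 [177, 367, 384] 5 [172, 373, 386]
```

Free lean is now about 21 to 22° from the wrist view. For a better absolute value I'll measure the screen's silhouette lines in the side pictures, before (s4) and now (s8).

```bash
cat >> h.py <<'E'
def rowedge(g,c,r0,sign,w=7):
    r=np.arange(int(r0)-w,int(r0)+w+1); d=np.diff(g[r[0]:r[-1]+2,c])*sign; i=d.argmax()
    if 0<i<len(d)-1 and d[i]>15:
        a,b,e=d[i-1],d[i],d[i+1]; return r[i]+.5+(a-e)/(2*(a-2*b+e))
    return np.nan
def sidelines(fn,x0=(.4728,.091,13.48),L0=22,cols_t=range(425,449,3),cols_b=(*range(352,364,2),*range(415,452,3)),solve=True):
    g=cv2.GaussianBlur(cv2.imread(fn,0),(3,3),0).astype(float); c=C['side']
    def line(e,L,cols,dx=0):
        a,b=[proj(c,world(e+k,x0[0]+dx*np.cos(.234),x0[1]+dx*np.sin(.234),x0[2],L)) for k in "+-"]
        return np.array([a[1]+(k-a[0])*(b[1]-a[1])/(b[0]-a[0]) for k in cols])
    L=L0;dx=0
    for _ in range(3):
        mt=np.array([rowedge(g,k,r,-1) for k,r in zip(cols_t,line('ft',L,cols_t,dx))]); mb=np.array([rowedge(g,k,r,1) for k,r in zip(cols_b,line('rb',L,cols_b,dx))])
        f=lambda v:np.nan_to_num(np.r_[line('ft',v[0],cols_t,v[1]*.01)-mt,line('rb',v[0],cols_b,v[1]*.01)-mb])
        r=least_squares(f,[L,dx*100],loss='soft_l1'); f0=lambda v:f([v[0],0.]); r0=least_squares(f0,[L],loss='soft_l1')
        L,dx=r.x[0],r.x[1]*.01
    print(fn,"lean,dx free:",r.x.round(2),"lean dx=0:",r0.x.round(2)); print(' res',r.fun.round(1))
    return L
E
python3 - <<'E'
from h import *
for f,l in(("s3",30),("s4",30),("s6",30),("s8",21.5)): sidelines(f"pics/{f}.png",L0=l)
E
```

```text
pics/s3.png lean,dx free: [29.67  0.06] lean dx=0: [29.7]
 res [-0.2 -0.1  0.1 -0.2 -0.1  0.1 -0.1  0.5  0.1  0.2  0.3  0.3  0.3  0.2
 -0.2  0.1 -0.   0.1 -0.  -0.  -0.2 -0.2 -0.  -0.1  0.1 -0.2 -0.8]
pics/s4.png lean,dx free: [29.67  0.05] lean dx=0: [29.71]
 res [-0.1 -0.1  0.1 -0.1 -0.2  0.  -0.1  0.5  0.2  0.3  0.3  0.3  0.3  0.2
 -0.1  0.  -0.   0.1 -0.  -0.  -0.2 -0.2 -0.  -0.1  0.1 -0.2 -0.7]
pics/s6.png lean,dx free: [29.67  0.05] lean dx=0: [29.7]
 res [-0.1 -0.1  0.1 -0.2 -0.2  0.1 -0.1  0.5  0.1  0.3  0.3  0.3  0.3  0.3
 -0.1  0.1 -0.   0.1 -0.1 -0.1 -0.2 -0.2 -0.1 -0.1  0.  -0.2 -0.7]
pics/s8.png lean,dx free: [21.12  0.04] lean dx=0: [21.13]
 res [ 0.2 -0.1  0.   0.1 -0.2  0.  -0.1  0.1  0.2  0.3  0.2  0.2  0.1  0.
  0.1  0.2  0.1  0.1 -0.  -0.1 -0.2 -0.1 -0.   0.   0.1 -0.5 -0.6]
```

The side lines are very consistent: 29.7° before, 21.1° now. One more nudge of about 1.2° is needed, 2.3 mm beyond the last loaded pose.

step_arm --commands '[-0.006, 0, 0.004, 0, 0, 0, -0.011, 0, 0.008, 0, 0, 0, -0.015, 0, 0.0105, 0, 0, 0, -0.019, 0, 0.013, 0, 0, 0, -0.023, 0, 0.016, 0, 0, 0, -0.026, 0, 0.018, 0, 0, 0, -0.028, 0, 0.0193, 0, 0, 0, -0.028, 0, 0.0193, 0, 0, 0]'

```text
time: 21.15
eef_pos: [0.4756, 0.0914, 0.227]
tcp_rot: [0.035, 0.947, 0.112, -0.298]
force: [3.8, 0.8, 2.1]
finger_gap: 0.0
finger_force: 1.7
```

step_arm --commands '[0.003, 0, -0.002, 0, 0, 0, 0.006, 0, -0.004, 0, 0, 0, 0.009, 0, -0.006, 0, 0, 0, 0.012, 0, -0.008, 0, 0, 0, 0.018, 0, -0.012, 0, 0, 0, 0.03, 0, -0.02, 0, 0, 0, 0.05, 0, -0.035, 0, 0, 0, 0.05, 0, -0.035, 0, 0, 0]'

```text
time: 21.95
eef_pos: [0.5366, 0.106, 0.2252]
tcp_rot: [0.035, 0.947, 0.112, -0.299]
force: [0.0, -0.1, -0.8]
finger_gap: -0.0001
finger_force: 0.0
```

```bash
python3 -c "
from h import *
rel(); cv2.imwrite('pics/s9.png',robot.grab_frame('side')[:,:,::-1]); sidelines('pics/s9.png',L0=20)"
```

```text
t 21.95 TCP sx,sy,z rel hinge 0.0655 -0.0002 0.0952 f sx,sy,z [-0.  -0.1 -0.8]
pics/s9.png lean,dx free: [20.01  0.03] lean dx=0: [20.02]
 res [-0.   0.2 -0.1  0.   0.1 -0.2  0.  -0.   0.3  0.3  0.2  0.2  0.1  0.2
  0.   0.   0.2  0.   0.  -0.1 -0.1 -0.2 -0.1 -0.1 -0.  -0.6 -0.6]
```

20.0°, let go. Now I'll bring the arm round to the front for the press check.

step_arm --commands '[-0.029, 0, -0.041, 0, 0, 0, -0.058, 0, -0.082, 0, 0, 0, -0.087, 0, -0.122, 0, 0, 0, -0.116, 0, -0.163, 0, 0, 0, -0.148, 0, -0.14, 0, 8.5, 0, -0.181, 0, -0.117, 0, 17, 0, -0.2135, 0, -0.094, 0, 25.5, 0, -0.246, 0, -0.071, 0, 34, 0]'

```text
time: 22.8
eef_pos: [0.3976, 0.0725, 0.428]
tcp_rot: [0.005, 0.992, 0.117, -0.047]
force: [-0.3, 0.5, 1.4]
finger_gap: -0.0001
finger_force: 0.0
```

step_arm --commands '[-0.01, 0, 0, 0, 8.5, 0, -0.02, 0, 0, 0, 17, 0, -0.03, 0, 0, 0, 25.5, 0, -0.04, 0, 0, 0, 34, 0, -0.05, 0, 0, 0, 42.5, 0, -0.06, 0, 0, 0, 50, 0, -0.06, 0, 0, 0, 50, 0]'

```text
time: 23.5
eef_pos: [0.3344, 0.0583, 0.4293]
tcp_rot: [-0.044, 0.919, 0.108, 0.376]
force: [-0.6, -0.5, -0.6]
finger_gap: -0.0002
finger_force: 0.0
```

```bash
python3 -c "
from h import *
s,p,R=rel(); print(R.as_matrix().round(3)); print(np.round(s['joints'],2))
l=np.radians(20); gm=wld(-.034*np.cos(l)+.04*np.sin(l),0,.04*np.cos(l)+.034*np.sin(l)); n=np.array([*(-np.cos(l)*SX)[:2],np.sin(l)]); print('glass_mid',gm)
tz_=R.as_matrix()[:,2]
for d in(.08,.04,.0): print(d,R.inv().apply(gm+n*d+.017*tz_-p).round(4))
"
```

```text
t 23.5 TCP sx,sy,z rel hinge -0.1422 0.0003 0.2993 f sx,sy,z [-0.7 -0.4 -0.6]
[[ 0.694  0.231  0.681]
 [ 0.165 -0.973  0.162]
 [ 0.7    0.    -0.714]]
[ 0.04 -0.69 -0.42  1.07  0.13  3.01]
glass_mid [0.45502861 0.08676626 0.17921639]
0.08 [-0.1212  0.0003  0.2101]
0.04 [-1.040e-01  2.000e-04  2.462e-01]
0.0 [-8.680e-02  2.000e-04  2.823e-01]
```

step_arm --commands '[-0.03, 0, 0.035, 0, 0, 0, -0.06, 0, 0.07, 0, 0, 0, -0.09, 0, 0.105, 0, 0, 0, -0.12, 0, 0.14, 0, 0, 0, -0.12, 0, 0.175, 0, 0, 0, -0.12, 0, 0.21, 0, 0, 0, -0.12, 0, 0.21, 0, 0, 0]'

```text
time: 24.2
eef_pos: [0.3988, 0.0734, 0.1938]
tcp_rot: [-0.044, 0.922, 0.109, 0.37]
force: [0.2, 1.1, 0.5]
finger_gap: -0.0003
finger_force: 0.0
```

```bash
python3 -c "
from h import *
s,p,R=rel(); print(R.as_matrix().round(3)); print(np.round(s['joints'],2))
l=np.radians(20); gm=wld(-.034*np.cos(l)+.04*np.sin(l),0,.04*np.cos(l)+.034*np.sin(l)); n=np.array([*(-np.cos(l)*SX)[:2],np.sin(l)]); tz_=R.as_matrix()[:,2]
for d in(.04,.02,.0): print(d,R.inv().apply(gm+n*d+.017*tz_-p).round(4))
i=robot.grab_frame('side')[:,:,::-1]; cv2.imwrite('pics/s10.png',i); sidelines('pics/s10.png',L0=20)
"
```

```text
t 24.2 TCP sx,sy,z rel hinge -0.0761 0.0 0.0638 f sx,sy,z [0.5 1.  0.5]
[[ 0.703  0.233  0.672]
 [ 0.167 -0.973  0.162]
 [ 0.691 -0.001 -0.723]]
[ 0.11 -0.51 -0.99  0.33  0.09  3.05]
0.04 [0.014  0.     0.0317]
0.02 [0.0228 0.0001 0.0496]
0.0 [0.0317 0.0001 0.0675]
pics/s10.png lean,dx free: [19.95  0.03] lean dx=0: [19.95]
 res [-0.   0.2 -0.1 -0.   0.1 -0.2  0.1 -0.   0.3  0.4  0.3  0.2  0.2  0.2
  0.2  0.   0.1 -0.  -0.  -0.2 -0.1 -0.2 -0.  -0.  -0.1 -0.6 -0.7]
```

step_arm --commands '[0.007, 0, 0.016, 0, 0, 0, 0.014, 0, 0.032, 0, 0, 0, 0.018, 0, 0.04, 0, 0, 0, 0.02, 0, 0.044, 0, 0, 0, 0.021, 0, 0.046, 0, 0, 0, 0.022, 0, 0.048, 0, 0, 0]'

```text
time: 24.85
eef_pos: [0.4472, 0.0845, 0.1794]
tcp_rot: [-0.044, 0.92, 0.108, 0.373]
force: [0.2, -0.3, -0.7]
finger_gap: 0.0003
finger_force: 0.0
```

step_arm --commands '[0.001, 0, 0.002, 0, 0, 0, 0.002, 0, 0.004, 0, 0, 0, 0.003, 0, 0.006, 0, 0, 0, 0.0035, 0, 0.0075, 0, 0, 0, 0.004, 0, 0.009, 0, 0, 0, 0.004, 0, 0.009, 0, 0, 0]'

```text
time: 25.45
eef_pos: [0.4564, 0.0868, 0.1754]
tcp_rot: [-0.044, 0.92, 0.108, 0.373]
force: [-0.1, 0.5, 0.3]
finger_gap: -0.0001
finger_force: 0.0
```

step_arm --commands '[0.0005, 0, 0.001, 0, 0, 0, 0.001, 0, 0.002, 0, 0, 0, 0.0015, 0, 0.003, 0, 0, 0, 0.002, 0, 0.004, 0, 0, 0, 0.002, 0, 0.004, 0, 0, 0]'

```text
time: 25.95
eef_pos: [0.4605, 0.0877, 0.174]
tcp_rot: [-0.044, 0.92, 0.108, 0.373]
force: [-0.4, -0.3, 0.3]
finger_gap: -0.0
finger_force: 0.0
```

step_arm --commands '[0.0005, 0, 0.001, 0, 0, 0, 0.001, 0, 0.002, 0, 0, 0, 0.0015, 0, 0.003, 0, 0, 0, 0.0015, 0, 0.003, 0, 0, 0]'

```text
time: 26.35
eef_pos: [0.4636, 0.0884, 0.1729]
tcp_rot: [-0.044, 0.92, 0.108, 0.373]
force: [-0.6, 1.1, -0.4]
finger_gap: 0.0001
finger_force: 0.0
```

step_arm --commands '[0, 0, 0.0015, 0, 0, 0, 0, 0, 0.003, 0, 0, 0, 0, 0, 0.0045, 0, 0, 0, 0, 0, 0.0045, 0, 0, 0]'

```text
time: 26.75
eef_pos: [0.4665, 0.0892, 0.1695]
tcp_rot: [-0.044, 0.92, 0.108, 0.373]
force: [0.6, 0.2, -0.0]
finger_gap: 0.0004
finger_force: 0.0
```

step_arm --commands '[0, 0, 0.0007, 0, 0, 0, 0, 0, 0.0015, 0, 0, 0, 0, 0, 0.0015, 0, 0, 0]'

```text
time: 27.05
eef_pos: [0.4676, 0.0894, 0.1686]
tcp_rot: [-0.044, 0.92, 0.108, 0.373]
force: [0.4, -0.2, 0.2]
finger_gap: -0.0001
finger_force: 0.0
```

step_arm --commands '[0.0005, 0, 0.001, 0, 0, 0, 0.001, 0, 0.002, 0, 0, 0, 0.001, 0, 0.002, 0, 0, 0]'

```text
time: 27.35
eef_pos: [0.4697, 0.0899, 0.1679]
tcp_rot: [-0.044, 0.92, 0.108, 0.373]
force: [-0.3, -0.8, -0.3]
finger_gap: -0.0003
finger_force: 0.0
```

step_arm --commands '[0.0005, 0, 0.001, 0, 0, 0, 0.001, 0, 0.002, 0, 0, 0, 0.001, 0, 0.002, 0, 0, 0]'

```text
time: 27.65
eef_pos: [0.472, 0.0904, 0.1675]
tcp_rot: [-0.044, 0.92, 0.108, 0.373]
force: [-2.2, -0.8, 2.8]
finger_gap: 0.0
finger_force: 1.6
```

Contact with the middle of the glass: about 3 N normal to it. I'll press slightly more, hold, and look.

step_arm --commands '[0.0005, 0, 0.001, 0, 0, 0, 0.0005, 0, 0.001, 0, 0, 0, 0.0005, 0, 0.001, 0, 0, 0, 0.0005, 0, 0.001, 0, 0, 0, 0.0005, 0, 0.001, 0, 0, 0]'

```text
time: 28.15
eef_pos: [0.4729, 0.0907, 0.1672]
tcp_rot: [-0.044, 0.92, 0.108, 0.374]
force: [-3.7, -0.7, 5.0]
finger_gap: 0.0002
finger_force: 2.6
```

```bash
python3 -c "
from h import *
rel(); cv2.imwrite('pics/s11.png',robot.grab_frame('side')[:,:,::-1]); sidelines('pics/s11.png',L0=21)"
```

```text
t 28.15 TCP sx,sy,z rel hinge 0.0001 -0.0004 0.0372 f sx,sy,z [-3.8  0.2  5. ]
pics/s11.png lean,dx free: [22.66  0.04] lean dx=0: [22.68]
 res [ 0.   0.  -0.  -0.1  0.1 -0.1 -0.1  0.1  0.1  0.3  0.3  0.3  0.3  0.3
  0.2 -0.  -0.1 -0.1  0.2 -0.1 -0.   0.  -0.1 -0.1 -0.2 -0.8 -0.6]
```

step_arm --commands '[-0.001, 0, -0.002, 0, 0, 0, -0.002, 0, -0.004, 0, 0, 0, -0.004, 0, -0.008, 0, 0, 0, -0.008, 0, -0.018, 0, 0, 0, -0.016, 0, -0.036, 0, 0, 0, -0.03, 0, -0.07, 0, 0, 0, -0.03, 0, -0.07, 0, 0, 0]'

```text
time: 28.9
eef_pos: [0.4018, 0.0738, 0.1975]
tcp_rot: [-0.044, 0.92, 0.108, 0.374]
force: [0.6, 0.9, 0.1]
finger_gap: -0.0002
finger_force: 0.0
```

```bash
python3 -c "
from h import *
rel(); cv2.imwrite('pics/s12.png',robot.grab_frame('side')[:,:,::-1]); sidelines('pics/s12.png',L0=20)"
```

```text
t 28.9 TCP sx,sy,z rel hinge -0.073 -0.0003 0.0675 f sx,sy,z [0.8 0.7 0.1]
pics/s12.png lean,dx free: [19.92  0.03] lean dx=0: [19.94]
 res [-0.   0.2 -0.1 -0.   0.1 -0.2  0.1 -0.1  0.4  0.3  0.3  0.2  0.2  0.2
  0.4  0.   0.2  0.2 -0.3 -0.1 -0.1 -0.1 -0.1 -0.1  0.  -4.5 -0.6]
```

It gave 2.7° under the press and came back to 19.9°. I'll check the neighbouring objects against the first picture and hand in if they are unchanged.

```bash
python3 -c "
from h import *
a=cv2.imread('pics/side0.png').astype(int);b=cv2.imread('pics/s12.png').astype(int)
def cen(im,m): 
    h=cv2.cvtColor(im.astype(np.uint8),cv2.COLOR_BGR2HSV); k=cv2.inRange(h,*m); return k
for n,(y0,y1,x0,x1),lo,hi in(('bin',(290,390,455,550),(105,100,40),(130,255,255)),('carton',(205,258,262,312),(5,60,60),(25,255,255)),('tape',(245,305,215,276),(5,60,60),(25,255,255))):
    print(n,[ (lambda M:(round(M['m10']/M['m00'],2),round(M['m01']/M['m00'],2),M['m00']/255))(cv2.moments(cen(i[y0:y1,x0:x1],(lo,hi)))) for i in(a,b)])
"
```

```text
bin [(39.04, 60.62, 2420.0), (39.03, 60.53, 2430.0)]
carton [(26.73, 27.25, 1837.0), (26.73, 27.23, 1835.0)]
tape [(30.91, 28.52, 2238.0), (30.91, 28.54, 2241.0)]
```

```bash
python3 -c "
from station import robot
print(robot.job_done())"
```

```text
the job is handed in; nothing more can be done
None
```

The job is handed in: the screen stands by itself at about 20° (19.9° measured after the press check), a 6 N press on the middle of the glass bent it 2.7° and it sprang back, and the bin, carton and tape measured unmoved; early pushes mistakenly pressed on its top edge with up to about 10 N.

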